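# Confirm the picked kit lines at the bins

### The job

The kit has been picked, so confirm its lines at the yellow bins in list order: press the raised, dotted end of the blue paddle right down, then the white one, then the green one, so that all three stay down. Leave the red paddle alone, and do not pick up, shove or knock over any bin or anything else on the bench.

Things in the scene. Friction and masses are not known exactly. Their poses are not given: they have to be found in the camera images.
- bin_blue: loose yellow bin of bolts with the blue confirm paddle on its front, 170 (x) x 84 (y) x 60 mm, 0.7 to 1 kg; origin at the centre of its underside, z up, x from the paddle towards the rear of the bin. The bin tub takes x -15 to +85 mm (rear and sides 60 mm high, front wall 42 mm); the paddle sits on a grey block 70 x 56 x 24 mm at x -85 to -15 mm. The four bins stand side by side in any order with their paddles roughly towards the robot (yaw up to 0.2 rad)
- paddle_blue (a joint): blue rocker paddle 60 (x) x 40 (y) x 8 mm, pivoting across its middle about the bin's y axis at x -50, z 36 mm in the bin's frame. 0 rad: front end (towards the robot, marked with a black dot) raised, the unconfirmed state; 0.42 rad: front end pressed right down on its stop, confirmed. It starts at 0 to 0.06, takes about 3.5 N on the dot to move and stays where it is left (no spring)
- press_blue (a point): the black dot on the raised front end of the blue paddle, on its upper face 24 mm forward of the pivot, about 45 mm above the table; it goes down about 10 mm when the paddle is pressed to its stop
- bin_white: loose yellow bin of brass nuts with the white confirm paddle on its front, 170 (x) x 84 (y) x 60 mm, 0.7 to 1 kg; origin at the centre of its underside, z up, x from the paddle towards the rear of the bin. The bin tub takes x -15 to +85 mm (rear and sides 60 mm high, front wall 42 mm); the paddle sits on a grey block 70 x 56 x 24 mm at x -85 to -15 mm. The four bins stand side by side in any order with their paddles roughly towards the robot (yaw up to 0.2 rad)
- paddle_white (a joint): white rocker paddle 60 (x) x 40 (y) x 8 mm, pivoting across its middle about the bin's y axis at x -50, z 36 mm in the bin's frame. 0 rad: front end (towards the robot, marked with a black dot) raised, the unconfirmed state; 0.42 rad: front end pressed right down on its stop, confirmed. It starts at 0 to 0.06, takes about 3.5 N on the dot to move and stays where it is left (no spring)
- press_white (a point): the black dot on the raised front end of the white paddle, on its upper face 24 mm forward of the pivot, about 45 mm above the table; it goes down about 10 mm when the paddle is pressed to its stop
- bin_green: loose yellow bin of angle brackets with the green confirm paddle on its front, 170 (x) x 84 (y) x 60 mm, 0.7 to 1 kg; origin at the centre of its underside, z up, x from the paddle towards the rear of the bin. The bin tub takes x -15 to +85 mm (rear and sides 60 mm high, front wall 42 mm); the paddle sits on a grey block 70 x 56 x 24 mm at x -85 to -15 mm. The four bins stand side by side in any order with their paddles roughly towards the robot (yaw up to 0.2 rad)
- paddle_green (a joint): green rocker paddle 60 (x) x 40 (y) x 8 mm, pivoting across its middle about the bin's y axis at x -50, z 36 mm in the bin's frame. 0 rad: front end (towards the robot, marked with a black dot) raised, the unconfirmed state; 0.42 rad: front end pressed right down on its stop, confirmed. It starts at 0 to 0.06, takes about 3.5 N on the dot to move and stays where it is left (no spring)
- press_green (a point): the black dot on the raised front end of the green paddle, on its upper face 24 mm forward of the pivot, about 45 mm above the table; it goes down about 10 mm when the paddle is pressed to its stop
- bin_red: loose yellow bin of black end caps with the red confirm paddle on its front, 170 (x) x 84 (y) x 60 mm, 0.7 to 1 kg; origin at the centre of its underside, z up, x from the paddle towards the rear of the bin. The bin tub takes x -15 to +85 mm (rear and sides 60 mm high, front wall 42 mm); the paddle sits on a grey block 70 x 56 x 24 mm at x -85 to -15 mm. The four bins stand side by side in any order with their paddles roughly towards the robot (yaw up to 0.2 rad)
- paddle_red (a joint): red rocker paddle 60 (x) x 40 (y) x 8 mm, pivoting across its middle about the bin's y axis at x -50, z 36 mm in the bin's frame. 0 rad: front end (towards the robot, marked with a black dot) raised, the unconfirmed state; 0.42 rad: front end pressed right down on its stop, confirmed. It starts at 0 to 0.06, takes about 3.5 N on the dot to move and stays where it is left (no spring)
- press_red (a point): the black dot on the raised front end of the red paddle, on its upper face 24 mm forward of the pivot, about 45 mm above the table; it goes down about 10 mm when the paddle is pressed to its stop
- socket: bystander: upright steel socket, 22 mm across, 48 mm tall; origin at the centre of its underside
- threadlock: bystander: small upright red bottle, 24 mm across, 60 mm tall; origin at the centre of its underside
- hexbolt: bystander: big steel bolt standing on its 26 mm head, 55 mm tall; origin at the centre of its underside
- driver: bystander: screwdriver lying on the table left of the bins (+y), about 200 mm long along its x axis; origin at its underside
- spanner: bystander: open spanner lying on the table right of the bins (-y), about 180 mm long along its x axis; origin at its underside
- tape: bystander: roll of orange tape lying flat, 84 mm across, 25 mm high; origin at the centre of its underside
- caliper_box: bystander: flat black caliper case, 150 x 60 x 22 mm; origin at the centre of its underside

How it is judged:
By the outcome, as a careful person would: the job done as asked, in the order asked, and still so for the second after the job is handed in, with the robot touching nothing.
It also fails if it takes over 51 s, if anything falls off the work surface, if the arm or the gripper's body presses on something with over 40 N, if the wrist force passes 120 N, or if a joint passes its speed limit or range.

### The arm

A 6-joint arm with a two-finger parallel gripper is mounted at the origin on the work surface. World frame = base frame: x ahead of the robot, y to its left, z up, the work surface at z = 0. Lengths are in m, angles in rad, forces in N, time in s.
With the tool pointing down it reaches from about 0.325 to 1 m from the base axis. Payload 5.1 kg.
Tool frame: the origin (TCP) lies midway between the tips of the shut fingers; the grasp point (between the pads) lies 19 mm behind it; z points along the fingers, y is the direction in which the jaws open and shut (so a half turn about z gives the same grasp; the last joint's range is limited). The gripper opens to 85 mm and grips with 20 to 120 N. Pads are 22 mm wide; open, the fingers measure 114 mm over their backs; the gripper's body (76 mm by 85 mm) begins 54 mm behind the grasp point. The pads swing forward as they close: fully open they stand 13 mm farther back than shut.
Start: joints at [1.121, 0.124, 1.65, -0, 1.367, -0.083], TCP at [0.233, 0.607, 0.231] pointing down, gripper open.
Joint ranges: [-2.61, 2.61], [-1.02, 2.33], [0.03, 2.71], [-1.35, 4.49], [0.32, 2.68], [-2.91, 2.91]. Speed limits (rad/s): [2.57, 2.57, 3.14, 3.14, 3.14, 3.14].

### API

Orientations are given as [roll, pitch, yaw] about the fixed x, y, z axes, in that order (R = Rz(yaw) Ry(pitch) Rx(roll)).
In Python, from rig import state, read_camera, hand_in gives the robot as it stands.
- The arm moves only by the tool apply_moves, never from a script. Its argument "moves" is a list of rows, each a list of 7 numbers: the turn, a rotation vector about the tool's x, y, z in rad, then the shift along the tool's x, y, z in cm, then the opening, from 0 (shut) to 1 (fully open). A call has exactly 5 rows; each row shifts and turns the commanded pose from where the row before left it, along the tool's axes as they then stand; what a row does not reach is not made up. A row lasts 1/12 s, in which the tool goes at most 41.7 mm and 7.16 degrees, less where a joint would pass 70% of its speed; a pose out of reach is approached as far as the arm can. A call with a gripper value outside its range is refused whole. The fingers move at their own pace and stop on an object; "newtons" is the grip in N (left out, the last holds). Time passes only in rows, so rows that do not move let the fingers close, or fill a call up. It gives the time, the measured TCP pose, the force and the opening at its end, in the units of the state.
- state(): the state, without advancing time (a new reading comes with each control period).
- read_camera(name): name is "side" or "top"; returns a dict with "img" (384x512x3 uint8, red, green, blue), "z_map" (384x512 float32, m along the optical axis (not along the pixel's ray), 0 where there is no reading), "intrinsics" (3x3 intrinsics, pixels), "extrinsics" (4x4, takes a point from world to camera coordinates). Camera axes: x right, y up, looking along -z (the intrinsics and any distortion apply to the point x, -y, -z); pixel columns grow to the right and rows downward; lengths in m; the calibration is good to about 2 mm. A picture is of the moment at which its call begins.
- hand_in(): hands the job in, once; it reports no verdict.
The state is a dict: "time": time; "joints": joint angles; "qvel": joint speeds; "tau": joint torques, N m; "position": TCP position; "ee_rot": TCP orientation; "wrist_force": force on the tool from outside, world axes, zero at the start; "wrist_torque": the same for the moment, N m; "finger_gap": finger opening in m.
Only numpy, scipy, OpenCV 4.12 (cv2) and the standard library are available. Lean on these libraries where they do the work, as an engineer would, in place of code of your own. Each camera call takes 0.05 s, during which the arm holds its last target. There are 200 camera calls.

## Working session

There is one attempt and no reset: what is moved stays moved. The work goes in short steps, Python scripts to look and compute and a tool call to move; the robot and the scene stay as the last step left them, time stands still between calls to the robot, and variables do not carry over. Pictures are saved under pics/ and viewed, about 8 in all and at most 12, crops included, and the job is handed in when it is done.

Besides the shell and the picture viewer there is one more tool, called after "Emit:" as name(argument=value, ...) on one line, values as JSON. apply_moves: Moves the arm, as the interface text tells. Its arguments: {"type":"object","properties":{"moves":{"type":"array","items":{"type":"array","items":{"type":"number"}}},"newtons":{"type":"number"}},"required":["moves"]}

```bash
mkdir -p pics
python3 - <<'E'
from rig import state, read_camera
import cv2,numpy as np
s=state();print({k:np.round(v,3) for k,v in s.items()})
for n in("top","side"):
    c=read_camera(n);np.savez(f"{n}0.npz",**c)
    cv2.imwrite(f"pics/{n}0.png",cv2.cvtColor(c["img"],cv2.COLOR_RGB2BGR));print(n,c["intrinsics"],c["extrinsics"].round(3))
E
```

```text
{'time': np.float64(0.0), 'joints': array([ 1.121,  0.124,  1.652,  0.   ,  1.367, -0.083]), 'qvel': array([ 0.001, -0.   , -0.001, -0.002, -0.001,  0.   ]), 'tau': array([-1.0000e-03, -4.2362e+01, -3.6544e+01, -0.0000e+00,  7.0000e-03,
       -0.0000e+00]), 'position': array([0.233, 0.606, 0.23 ]), 'ee_rot': array([-3.14 , -0.   ,  2.775]), 'wrist_force': array([-0.21 , -0.353,  0.192]), 'wrist_torque': array([-0.034,  0.017, -0.026]), 'finger_gap': np.float64(0.086)}
top [[484.31095345   0.         253.9909953 ]
 [  0.         484.31095345 193.3639177 ]
 [  0.           0.           1.        ]] [[-7.000e-03 -1.000e+00 -2.000e-03  1.000e-03]
 [ 9.820e-01 -7.000e-03  1.900e-01 -5.530e-01]
 [-1.900e-01 -1.000e-03  9.820e-01 -1.616e+00]
 [ 0.000e+00  0.000e+00  0.000e+00  1.000e+00]]
side [[464.58096443   0.         255.69685401]
 [  0.         464.58096443 189.50521625]
 [  0.           0.           1.        ]] [[ 0.998 -0.059 -0.022 -0.559]
 [ 0.048  0.489  0.871 -0.083]
 [-0.04  -0.871  0.49  -1.353]
 [ 0.     0.     0.     1.   ]]
```

View pics/top0.png

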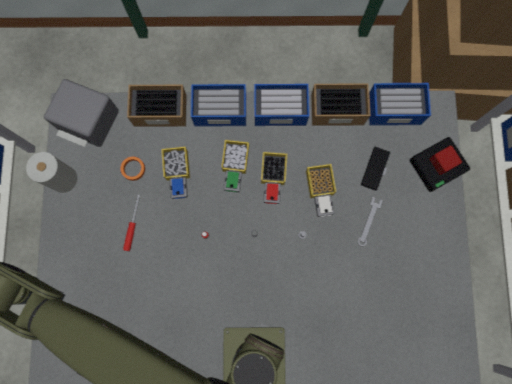

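View pics/side0.png

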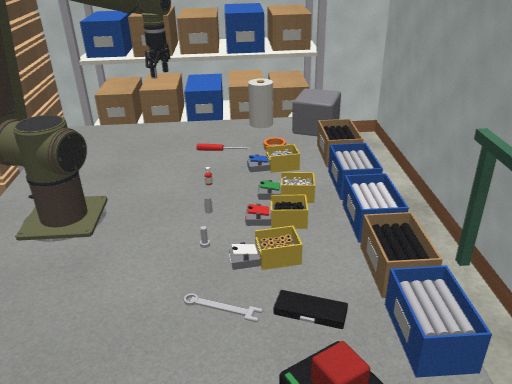

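```bash
cat > h.py <<'E'
import numpy as np,cv2
def ray(c,u,v,z):
    K,E=c["intrinsics"],c["extrinsics"];R,t=E[:3,:3],E[:3,3]
    d=np.linalg.inv(K)@[u,v,1];d=R.T@(d*[1,-1,-1]);o=-R.T@t
    return o+d*(z-o[2])/d[2]
def proj(c,p):
    q=c["extrinsics"][:3]@np.r_[p,1];q=c["intrinsics"]@(q*[1,-1,-1]);return q[:2]/q[2]
def masks(img):
    h=cv2.cvtColor(img,cv2.COLOR_RGB2HSV).astype(int);H,S,V=h[...,0],h[...,1],h[...,2]
    return dict(blue=(abs(H-110)<10)&(S>150)&(V>90),green=(abs(H-62)<15)&(S>120)&(V>50),
      red=((H<6)|(H>174))&(S>150)&(V>100),white=(S<35)&(V>190),yellow=(abs(H-26)<6)&(S>140)&(V>90))
def blob(m,box):
    u0,u1,v0,v1=box;k=np.zeros(m.shape,np.uint8);k[v0:v1,u0:u1]=m[v0:v1,u0:u1]
    n,l,s,ce=cv2.connectedComponentsWithStats(k,connectivity=8);i=1+s[1:,4].argmax()
    return l==i,s[i],ce[i]
E
python3 - <<'E'
from h import *
B={"top":dict(blue=(165,192,175,200),green=(220,245,170,192),red=(260,284,181,205),white=(312,336,194,218)),
"side":dict(blue=(240,272,150,168),green=(254,284,177,197),red=(242,274,200,222),white=(226,260,240,258))}
Y=dict(blue=(155,194,140,184),green=(214,254,135,180),red=(255,294,146,190),white=(300,340,158,202))
for n in B:
    c=dict(np.load(n+"0.npz"));M=masks(c["img"])
    for k,b in B[n].items():
        m,s,ce=blob(M[k],b);p=ray(c,*ce,.040)
        hull=cv2.convexHull(np.argwhere(m)[:,::-1].astype(np.int32));mo=cv2.moments(hull);hc=(mo["m10"]/mo["m00"],mo["m01"]/mo["m00"])
        print(n,k,s,ce.round(1),p.round(4),"hull",ray(c,*hc,.040).round(4),end=" ")
        if n=="top":
            m,s,ce=blob(M["yellow"],Y[k]);r=cv2.minAreaRect(np.argwhere(m)[:,::-1].astype(np.int32));q=ray(c,*r[0],.055)
            print("bin",q.round(4),r,"yaw",np.arctan2(*(q-p)[[1,0]]).round(3),np.linalg.norm((q-p)[:2]).round(3))
        else: print()
c=dict(np.load("top0.npz"));s=dict(np.load("side0.npz"))
a=cv2.resize(c["img"][165:225,165:340],None,fx=4.5,fy=4.5,interpolation=cv2.INTER_CUBIC)
b=cv2.resize(s["img"][145:270,220:310],None,fx=2.6,fy=2.6,interpolation=cv2.INTER_CUBIC)
o=np.zeros((600,790,3),np.uint8);o[:a.shape[0],:a.shape[1]]=a[:, :790];o[272:272+b.shape[0],:b.shape[1]]=b
cv2.imwrite("pics/crop.png",o[...,::-1])
E
```

```text
top blue [172 179  11  16 152] [177.  185.8] [0.5847 0.2653 0.04  ] hull [0.5829 0.2652 0.04  ] bin [0.67   0.2392 0.055 ] ((184.396240234375, 160.8867950439453), (29.395156860351562, 9.0657958984375), 74.05460357666016) yaw -0.297 0.089
top green [227 172  11  16 143] [232.1 179.3] [0.6066 0.0733 0.04  ] hull [0.6056 0.0735 0.04  ] bin [0.7332 0.0305 0.055 ] ((244.15000915527344, 143.0500030517578), (6.640782833099365, 1.8973664045333862), 18.434947967529297) yaw -0.326 0.134
top red [267 184  11  16 149] [272.  190.9] [ 0.5641 -0.0654  0.04  ] hull [ 0.5625 -0.0655  0.04  ] bin [ 0.6924 -0.0756  0.055 ] ((274.542724609375, 154.05169677734375), (21.18983268737793, 1.8961818218231201), 5.440331935882568) yaw -0.079 0.129Traceback (most recent call last):
  File "<stdin>", line 9, in <module>
ZeroDivisionError: float division by zero
```

```bash
sed -i 's/(S<35)&(V>190)/(S<45)\&(V>165)/; s/abs(H-26)<6)&(S>140)&(V>90)/abs(H-26)<8)\&(S>110)\&(V>60)/' h.py
cat > m.py <<'E'
from h import *
B={"top":dict(blue=(165,192,175,200),green=(220,245,170,192),red=(260,284,181,205),white=(312,336,194,218)),
"side":dict(blue=(240,272,150,168),green=(254,284,177,197),red=(242,274,200,222),white=(226,260,240,258))}
Y=dict(blue=(155,194,140,184),green=(214,254,135,180),red=(255,294,146,190),white=(300,340,158,202))
c=dict(np.load("top0.npz"));s=dict(np.load("side0.npz"))
a=cv2.resize(c["img"][165:225,165:340],None,fx=4.5,fy=4.5,interpolation=cv2.INTER_CUBIC)
b=cv2.resize(s["img"][145:270,220:310],None,fx=2.6,fy=2.6,interpolation=cv2.INTER_CUBIC)
o=np.zeros((600,790,3),np.uint8);o[:a.shape[0],:a.shape[1]]=a[:, :790];o[272:272+b.shape[0],:b.shape[1]]=b
cv2.imwrite("pics/crop.png",o[...,::-1])
for n in B:
    c=dict(np.load(n+"0.npz"));M=masks(c["img"])
    for k,b in B[n].items():
        m,s,ce=blob(M[k],b);p=ray(c,*ce,.040)
        r=cv2.minAreaRect(np.argwhere(m)[:,::-1].astype(np.int32))
        print(n,k,s,ce.round(1),p.round(4),"rect",ray(c,*r[0],.040).round(4),r[2],end=" ")
        if n=="top":
            u0,u1,v0,v1=Y[k];k2=np.zeros(c["img"].shape[:2],bool);k2[v0:v1,u0:u1]=M["yellow"][v0:v1,u0:u1]
            r=cv2.minAreaRect(np.argwhere(k2)[:,::-1].astype(np.int32));q=ray(c,*r[0],.05)
            print("bin",q.round(4),np.round(r[1],1),r[2],"yaw",np.arctan2(*(q-p)[[1,0]]).round(3),np.linalg.norm((q-p)[:2]).round(3))
        else: print()
E
python3 m.py
```

```text
top blue [172 179  11  16 152] [177.  185.8] [0.5847 0.2653 0.04  ] rect [0.5821 0.2653 0.04  ] 90.0 bin [0.6645 0.2724 0.05  ] [30.9 25.2] 84.80557250976562 yaw 0.089 0.08
top green [227 172  11  16 143] [232.1 179.3] [0.6066 0.0733 0.04  ] rect [0.6059 0.0733 0.04  ] 9.462322235107422 bin [0.6878 0.0632 0.05  ] [24.1 30.5] 6.340191841125488 yaw -0.123 0.082
top red [267 184  11  16 149] [272.  190.9] [ 0.5641 -0.0654  0.04  ] rect [ 0.562  -0.0654  0.04  ] 90.0 bin [ 0.6436 -0.072   0.05  ] [23.4 30.9] 3.814074993133545 yaw -0.083 0.08
top white [319 196  13  17 150] [324.4 203.5] [ 0.5183 -0.246   0.04  ] rect [ 0.5163 -0.2464  0.04  ] 78.69007110595703 bin [ 0.598  -0.2341  0.05  ] [30.6 25.6] 80.53767395019531 yaw 0.149 0.081
side blue [250 156  17   6  80] [258.7 158.3] [0.5865 0.2584 0.04  ] rect [0.5841 0.257  0.04  ] 90.0 
side green [260 180  19  10 123] [269.8 184.9] [0.6082 0.0677 0.04  ] rect [0.6069 0.0681 0.04  ] 9.462322235107422 
side red [248 204  21  11 168] [258.5 209.3] [ 0.565  -0.0702  0.04  ] rect [ 0.5636 -0.0698  0.04  ] 6.340191841125488 
side white [231 244  27  10 225] [244.6 248.6] [ 0.5195 -0.2488  0.04  ] rect [ 0.5179 -0.2483  0.04  ] 90.0
```

View pics/crop.png

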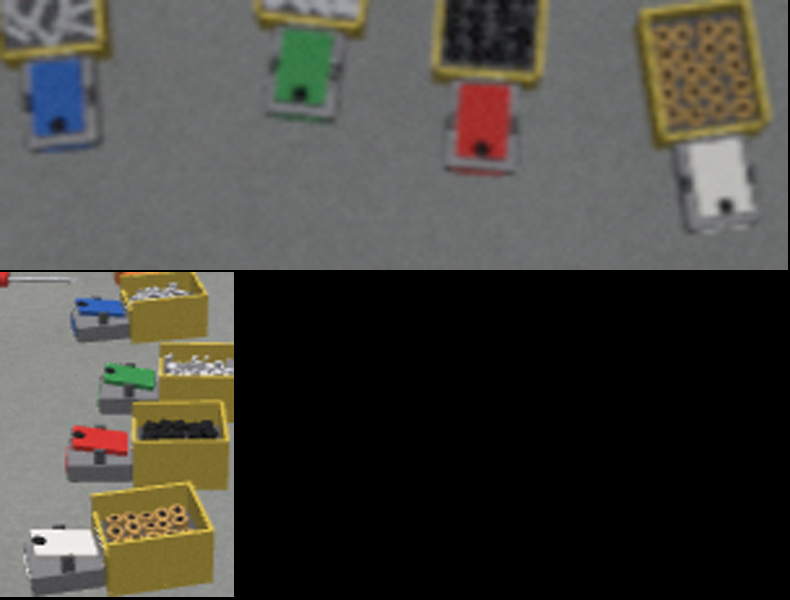

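Run:
```python
from h import *
c=dict(np.load("top0.npz"));g=cv2.cvtColor(c["img"],cv2.COLOR_RGB2GRAY)
Q=dict(blue=(58,124,.089),green=(300,93,-.123),red=(482,148,-.083),white=(725,206,.149))
S=dict(np.load("side0.npz"));P=dict(blue=(82,303),green=(109,368),red=(79,433),white=(39,540))
for k,(a,b,y) in Q.items():
    p=ray(c,a/4.5+164.6,b/4.5+164.6,.045); q=ray(S,P[k][0]/2.6+219.7,(P[k][1]-272)/2.6+144.7,.045)
    print(k,p.round(4),"side",q.round(4),"3mm fwd",(p-.003*np.r_[np.cos(y),np.sin(y),0]).round(4))
```

```text
blue [0.561  0.2623 0.045 ] side [0.5615 0.2637 0.045 ] 3mm fwd [0.558 0.262 0.045]
green [0.5841 0.076  0.045 ] side [0.5843 0.0816 0.045 ] 3mm fwd [0.5811 0.0763 0.045 ]
red [ 0.5399 -0.064   0.045 ] side [ 0.5419 -0.0617  0.045 ] 3mm fwd [ 0.5369 -0.0637  0.045 ]
white [ 0.4935 -0.249   0.045 ] side [ 0.4953 -0.2501  0.045 ] 3mm fwd [ 0.4906 -0.2495  0.045 ]
```

Emit:
apply_moves(moves=[[0, 0, -0.122, 0, 0, 0, 0], [0, 0, -0.122, 0, 0, 0, 0], [0, 0, -0.122, 0, 0, 0, 0], [0, 0, 0, -3.3, -3.4, 0, 0], [0, 0, 0, -2.5, -2.8, 0, 0]], newtons=60)

```text
time: 0.52
position: [0.2867, 0.5485, 0.2304]
ee_rot: [-3.14, -0.0, -3.139]
wrist_force: [0.9, 0.1, 0.1]
finger_gap: 0.0257
```

Emit:
apply_moves(moves=[[0, 0, 0, -2.67, -2.82, 0, 0], [0, 0, 0, -2.67, -2.82, 0, 0], [0, 0, 0, -2.67, -2.82, 0, 0], [0, 0, 0, -2.67, -2.82, 0, 0], [0, 0, 0, -2.67, -2.82, 0, 0]])

```text
time: 0.93
position: [0.4212, 0.406, 0.2308]
ee_rot: [-3.141, -0.001, 3.141]
wrist_force: [0.6, 0.1, -0.2]
finger_gap: 0.0002
```

Emit:
apply_moves(moves=[[0, 0, 0, -2.67, -2.82, 0, 0], [0, 0, 0, -2.67, -2.82, 0, 0], [0, 0, 0, -2.67, -2.82, 0, 0], [0, 0, 0, -2.67, -2.82, 0, 0], [0, 0, 0, -2.67, -2.82, 0, 0]])

```text
time: 1.35
position: [0.5546, 0.2649, 0.2308]
ee_rot: [-3.141, -0.001, 3.141]
wrist_force: [0.4, 0.7, 0.1]
finger_gap: -0.0001
```

Emit:
apply_moves(moves=[[0, 0, 0, 0, 0, 4, 0], [0, 0, 0, 0, 0, 4, 0], [0, 0, 0, 0, 0, 4, 0], [0, 0, 0, 0, 0, 3, 0], [0, 0, 0, 0, 0, 0, 0]])

```text
time: 1.77
position: [0.5481, 0.2641, 0.0723]
ee_rot: [-3.136, -0.015, 3.14]
wrist_force: [-1.3, 0.3, -0.4]
finger_gap: 0.0001
```

Run:
```python
from rig import state, read_camera
from h import *
ims=[]
for n in("top","side"):
    c=read_camera(n);u,v=proj(c,[.56,.263,.05]).astype(int)
    ims.append(cv2.resize(c["img"][v-30:v+30,u-35:u+35],(400,343),interpolation=cv2.INTER_CUBIC))
cv2.imwrite("pics/b1.png",np.hstack(ims)[...,::-1])
s=state();print(s["position"],s["ee_rot"],s["wrist_force"])
```

```text
[0.55293905 0.26621326 0.08017036] [-3.14041263e+00 -3.04546443e-03  3.14080763e+00] [-0.23223499 -0.37102854  1.84406755]
```

View pics/b1.png

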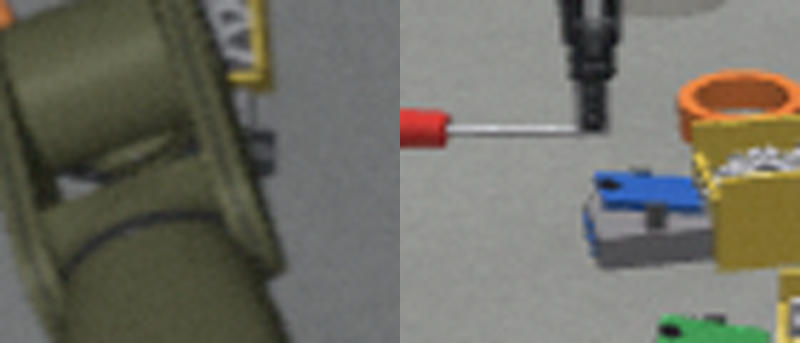

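The side view shows the shut fingertips at crop (595,130). They are above the blue dot at (610,185) and slightly towards the robot, so I'm shifting about 5 mm and pressing down slowly.

Emit:
apply_moves(moves=[[0, 0, 0, -0.5, -0.4, 0, 0], [0, 0, 0, 0, 0, 1, 0], [0, 0, 0, 0, 0, 1, 0], [0, 0, 0, 0, 0, 0.5, 0], [0, 0, 0, 0, 0, 0, 0]])

```text
time: 2.28
position: [0.5579, 0.2622, 0.0549]
ee_rot: [-3.141, -0.002, 3.141]
wrist_force: [-0.1, -0.4, -0.1]
finger_gap: -0.0004
```

Emit:
apply_moves(moves=[[0, 0, 0, 0, 0, 0.4, 0], [0, 0, 0, 0, 0, 0.3, 0], [0, 0, 0, 0, 0, 0.3, 0], [0, 0, 0, 0, 0, 0.3, 0], [0, 0, 0, 0, 0, 0, 0]])

```text
time: 2.7
position: [0.5586, 0.2626, 0.043]
ee_rot: [-3.142, -0.001, 3.141]
wrist_force: [0.7, -0.4, 0.4]
finger_gap: -0.0002
```

Emit:
apply_moves(moves=[[0, 0, 0, 0, 0, 0.2, 0], [0, 0, 0, 0, 0, 0.2, 0], [0, 0, 0, 0, 0, 0.2, 0], [0, 0, 0, 0, 0, 0.1, 0], [0, 0, 0, 0, 0, 0, 0]])

```text
time: 3.12
position: [0.5584, 0.2627, 0.0365]
ee_rot: [-3.141, -0.001, 3.141]
wrist_force: [-4.1, 0.1, 6.1]
finger_gap: -0.0001
```

Emit:
apply_moves(moves=[[0, 0, 0, 0, 0, 0.1, 0], [0, 0, 0, 0, 0, 0, 0], [0, 0, 0, 0, 0, 0.1, 0], [0, 0, 0, 0, 0, 0, 0], [0, 0, 0, 0, 0, 0, 0]])

```text
time: 3.53
position: [0.5584, 0.2627, 0.0361]
ee_rot: [-3.141, -0.002, 3.141]
wrist_force: [-8.2, -1.9, 12.7]
finger_gap: 0.0001
```

Emit:
apply_moves(moves=[[0, 0, 0, 0, 0, 0.1, 0], [0, 0, 0, 0, 0, 0, 0], [0, 0, 0, 0, 0, 0, 0], [0, 0, 0, 0, 0, 0, 0], [0, 0, 0, 0, 0, 0, 0]])

```text
time: 3.95
position: [0.5585, 0.2628, 0.036]
ee_rot: [-3.141, -0.002, 3.141]
wrist_force: [-9.6, -2.8, 16.9]
finger_gap: 0.0002
```

Emit:
apply_moves(moves=[[0, 0, 0, 0, 0, -0.5, 0], [0, 0, 0, 0, 0, -2, 0], [0, 0, 0, 0, 0, -3.5, 0], [0, 0, 0, 0, 0, -3.5, 0], [0, 0, 0, 0, 0, 0, 0]])

```text
time: 4.37
position: [0.5638, 0.2643, 0.1369]
ee_rot: [3.137, 0.014, 3.141]
wrist_force: [2.2, -0.4, 1.9]
finger_gap: -0.0
```

Emit:
apply_moves(moves=[[0, 0, 0, 0.5, -3.7, 0, 0], [0, 0, 0, 0.5, -3.7, 0, 0], [0, 0, 0, 0.5, -3.7, 0, 0], [0, 0, 0, 0.5, -3.7, 0, 0], [0, 0, 0, 0.5, -3.7, 0, 0]])

```text
time: 4.78
position: [0.5335, 0.0761, 0.1281]
ee_rot: [-3.141, 0.001, 3.141]
wrist_force: [0.7, 0.1, 0.8]
finger_gap: 0.0
```

Emit:
apply_moves(moves=[[0, 0, 0, 0.5, -3.7, 0, 0], [0, 0, 0, 0.5, -3.7, 0, 0], [0, 0, 0, 0.5, -3.7, 0, 0], [0, 0, 0, 0.5, -3.7, 0, 0], [0, 0, 0, 0.5, -3.7, 0, 0]])

```text
time: 5.2
position: [0.5083, -0.1093, 0.1282]
ee_rot: [-3.141, 0.001, 3.141]
wrist_force: [0.9, -0.4, -0.2]
finger_gap: 0.0001
```

Emit:
apply_moves(moves=[[0, 0, 0, 0.5, -3.7, 0, 0], [0, 0, 0, 0.5, -3.7, 0, 0], [0, 0, 0, 0.5, -3.7, 0, 0], [0, 0, 0, 0.3, -3.1, 0, 0], [0, 0, 0, 0, 0, 0, 0]])

```text
time: 5.62
position: [0.4901, -0.2545, 0.1285]
ee_rot: [-3.138, 0.001, 3.136]
wrist_force: [-0.9, 0.2, 0.2]
finger_gap: 0.0003
```

```bash
cat > look.py <<'E'
import sys
from rig import state, read_camera
from h import *
T=read_camera("top");S=read_camera("side");np.savez("topl.npz",**T);np.savez("sidel.npz",**S)
ims=[]
for c,p,in ((T,[.56,.263,.05]),(S,[.56,.263,.05]),(T,[.49,-.25,.05]),(S,[.49,-.25,.05]),(T,[.58,.077,.05]),(S,[.58,.077,.05])):
    u,v=proj(c,p).astype(int)
    ims.append(cv2.resize(c["img"][v-25:v+25,u-25:u+35],(265,221),interpolation=cv2.INTER_CUBIC))
cv2.imwrite(sys.argv[1],np.vstack([np.hstack(ims[::2]),np.hstack(ims[1::2])])[...,::-1])
s=state();print(s["time"],s["position"],s["ee_rot"],s["wrist_force"])
E
python3 look.py pics/l2.png
```

```text
5.7167 [ 0.49030387 -0.2504548   0.12800203] [3.14156268e+00 3.41330536e-04 3.13825784e+00] [0.03233506 0.15077429 0.38566989]
```

View pics/l2.png

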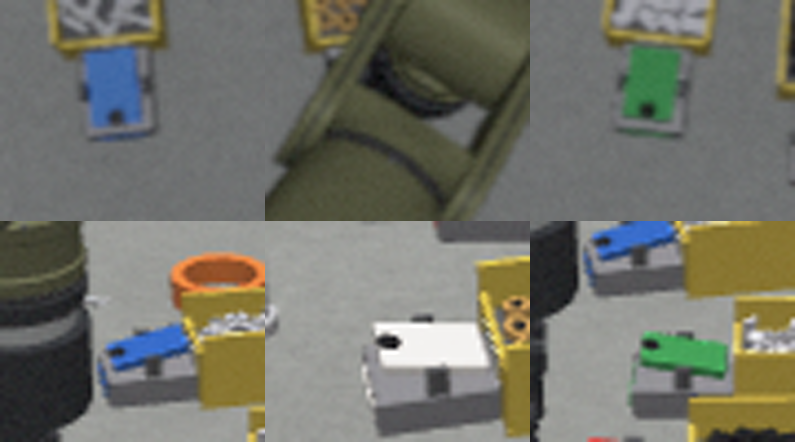

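Blue (side crop, left) now tilts front-down, while white and green are still raised. The tool is above white's dot, so I'm pressing white next.

Emit:
apply_moves(moves=[[0, 0, 0, 0, 0, 3, 0], [0, 0, 0, 0, 0, 2.5, 0], [0, 0, 0, 0, 0, 1.3, 0], [0, 0, 0, 0, 0, 0.5, 0], [0, 0, 0, 0, 0, 0, 0]])

```text
time: 6.13
position: [0.4897, -0.2479, 0.0538]
ee_rot: [3.14, -0.003, -3.141]
wrist_force: [-0.5, -0.0, -0.5]
finger_gap: -0.0001
```

Emit:
apply_moves(moves=[[0, 0, 0, 0, 0, 0.4, 0], [0, 0, 0, 0, 0, 0.3, 0], [0, 0, 0, 0, 0, 0.3, 0], [0, 0, 0, 0, 0, 0.3, 0], [0, 0, 0, 0, 0, 0, 0]])

```text
time: 6.55
position: [0.4908, -0.2498, 0.0428]
ee_rot: [-3.141, 0.001, 3.141]
wrist_force: [-0.5, -0.0, 0.6]
finger_gap: -0.0003
```

Emit:
apply_moves(moves=[[0, 0, 0, 0, 0, 0.2, 0], [0, 0, 0, 0, 0, 0.2, 0], [0, 0, 0, 0, 0, 0.2, 0], [0, 0, 0, 0, 0, 0.1, 0], [0, 0, 0, 0, 0, 0, 0]])

```text
time: 6.97
position: [0.4902, -0.2499, 0.036]
ee_rot: [-3.141, -0.001, 3.141]
wrist_force: [-5.0, -0.2, 5.8]
finger_gap: -0.0002
```

Emit:
apply_moves(moves=[[0, 0, 0, 0, 0, 0.1, 0], [0, 0, 0, 0, 0, 0, 0], [0, 0, 0, 0, 0, 0.1, 0], [0, 0, 0, 0, 0, 0, 0], [0, 0, 0, 0, 0, 0, 0]])

```text
time: 7.38
position: [0.4903, -0.25, 0.0357]
ee_rot: [-3.141, -0.001, 3.141]
wrist_force: [-9.1, 1.7, 17.1]
finger_gap: 0.0002
```

Emit:
apply_moves(moves=[[0, 0, 0, 0, 0, -0.5, 0], [0, 0, 0, 0, 0, -2, 0], [0, 0, 0, 0, 0, -3.5, 0], [0, 0, 0, 0, 0, -3.5, 0], [0, 0, 0, 0, 0, 0, 0]])

```text
time: 7.8
position: [0.4947, -0.2518, 0.1362]
ee_rot: [-3.135, 0.012, 3.141]
wrist_force: [0.7, -1.1, 1.6]
finger_gap: 0.0001
```

Emit:
apply_moves(moves=[[0, 0, 0, -1, 3.63, 0, 0], [0, 0, 0, -1, 3.63, 0, 0], [0, 0, 0, -1, 3.63, 0, 0], [0, 0, 0, -1, 3.63, 0, 0], [0, 0, 0, -1, 3.63, 0, 0]])

```text
time: 8.22
position: [0.5408, -0.0661, 0.128]
ee_rot: [3.141, 0.001, 3.14]
wrist_force: [1.0, 0.1, 0.1]
finger_gap: 0.0004
```

Emit:
apply_moves(moves=[[0, 0, 0, -1, 3.63, 0, 0], [0, 0, 0, -1, 3.63, 0, 0], [0, 0, 0, -1, 3.63, 0, 0], [0, 0, 0, -1, 3.63, 0, 0], [0, 0, 0, 0, 0, 0, 0]])

```text
time: 8.63
position: [0.5818, 0.0829, 0.1281]
ee_rot: [3.139, 0.002, -3.137]
wrist_force: [-0.6, 0.3, 0.0]
finger_gap: -0.0002
```

```bash
python3 look.py pics/l3.png
```

```text
8.7333 [0.58073355 0.07882576 0.12771132] [ 3.14148186e+00 -2.92191921e-04 -3.13953819e+00] [-0.09571967  0.2823869   0.28652372]
```

View pics/l3.png

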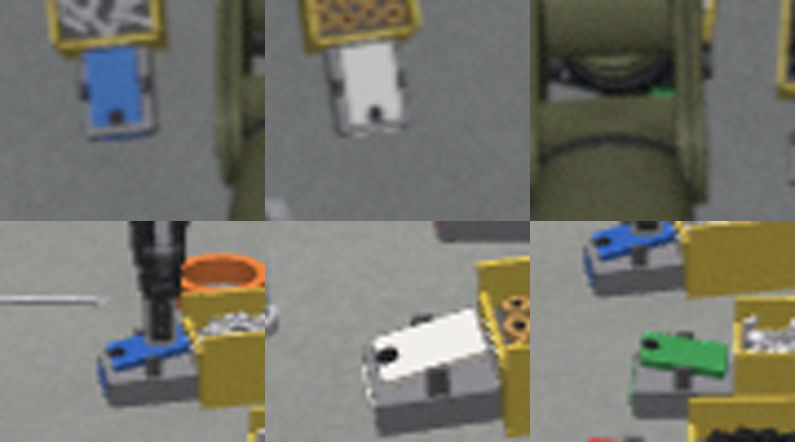

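Blue and white are both tilted front-down. Green is still raised with its dot at (655,340), and the tool hangs above it. Pressing green now.

Emit:
apply_moves(moves=[[0, 0, 0, 0, 0, 3, 0], [0, 0, 0, 0, 0, 2.5, 0], [0, 0, 0, 0, 0, 1.3, 0], [0, 0, 0, 0, 0, 0.5, 0], [0, 0, 0, 0, 0, 0, 0]])

```text
time: 9.15
position: [0.5795, 0.0764, 0.0536]
ee_rot: [-3.141, -0.003, 3.14]
wrist_force: [-0.5, -0.8, 0.7]
finger_gap: -0.0001
```

Emit:
apply_moves(moves=[[0, 0, 0, 0, 0, 0.4, 0], [0, 0, 0, 0, 0, 0.3, 0], [0, 0, 0, 0, 0, 0.3, 0], [0, 0, 0, 0, 0, 0.3, 0], [0, 0, 0, 0, 0, 0, 0]])

```text
time: 9.57
position: [0.5812, 0.0773, 0.0428]
ee_rot: [3.142, 0.001, 3.141]
wrist_force: [0.2, -1.2, 1.7]
finger_gap: 0.0001
```

Emit:
apply_moves(moves=[[0, 0, 0, 0, 0, 0.2, 0], [0, 0, 0, 0, 0, 0.2, 0], [0, 0, 0, 0, 0, 0.2, 0], [0, 0, 0, 0, 0, 0.1, 0], [0, 0, 0, 0, 0, 0, 0]])

```text
time: 9.98
position: [0.5804, 0.0774, 0.0361]
ee_rot: [-3.142, -0.001, 3.141]
wrist_force: [-5.4, -0.3, 7.0]
finger_gap: 0.0001
```

Emit:
apply_moves(moves=[[0, 0, 0, 0, 0, 0.1, 0], [0, 0, 0, 0, 0, 0, 0], [0, 0, 0, 0, 0, 0.1, 0], [0, 0, 0, 0, 0, 0, 0], [0, 0, 0, 0, 0, 0, 0]])

```text
time: 10.4
position: [0.5805, 0.0774, 0.0357]
ee_rot: [-3.141, -0.002, 3.141]
wrist_force: [-10.0, -1.0, 16.3]
finger_gap: -0.0
```

Emit:
apply_moves(moves=[[0, 0, 0, 0, 0, -0.5, 0], [0, 0, 0, 0, 0, -2, 0], [0, 0, 0, 0, 0, -3.5, 0], [0, 0, 0, 0, 0, -4, 0], [0, 0, 0, 0, 0, -4, 0]])

```text
time: 10.82
position: [0.5799, 0.0773, 0.1735]
ee_rot: [-3.142, -0.002, 3.141]
wrist_force: [1.1, -0.6, 0.1]
finger_gap: -0.0001
```

Emit:
apply_moves(moves=[[0, 0, 0, 1.6, 3.6, -1, 0], [0, 0, 0, 1.6, 3.6, -1, 0], [0, 0, 0, 1.6, 3.6, -1, 0], [0, 0, 0, 1.6, 3.6, -1, 0], [0, 0, 0, 1.6, 3.6, -1, 0]])

```text
time: 11.23
position: [0.5, 0.2588, 0.2237]
ee_rot: [3.141, 0.001, 3.14]
wrist_force: [1.1, 0.8, -0.2]
finger_gap: 0.0002
```

Emit:
apply_moves(moves=[[0, 0, 0, 1.6, 3.6, 0, 0], [0, 0, 0, 1.6, 3.6, 0, 0], [0, 0, 0, 1.6, 3.6, 0, 0], [0, 0, 0, 1.6, 3.6, 0, 0], [0, 0, 0, 1.6, 3.6, 0, 0]])

```text
time: 11.65
position: [0.4199, 0.4392, 0.2231]
ee_rot: [3.141, 0.001, 3.141]
wrist_force: [0.3, 1.2, 0.3]
finger_gap: -0.0003
```

Emit:
apply_moves(moves=[[0, 0, 0, 0, 3.6, 0, 0], [0, 0, 0, 0, 3.6, 0, 0], [0, 0, 0, 0, 0, 0, 0], [0, 0, 0, 0, 0, 0, 0], [0, 0, 0, 0, 0, 0, 0]])

```text
time: 12.07
position: [0.4209, 0.5091, 0.2225]
ee_rot: [-3.141, -0.001, 3.141]
wrist_force: [-0.2, 0.2, 0.2]
finger_gap: -0.0003
```

```bash
sed -i 's/(T,\[.58,.077,.05\])/(T,[.58,.0,.05])/;s/(S,\[.58,.077,.05\])/(S,[.58,.0,.05])/;s/v-25:v+25,u-25:u+35/v-30:v+30,u-36:u+36/' look.py; python3 look.py pics/l4.png
python3 - <<'E'
from h import *
a=dict(np.load("top0.npz"));b=dict(np.load("topl.npz"));A,B=masks(a["img"]),masks(b["img"])
Y=dict(blue=(155,194,140,184),green=(214,254,135,180),red=(255,294,146,190),white=(300,340,158,202))
for k,(u0,u1,v0,v1) in Y.items():
    f=lambda M:np.argwhere(M["yellow"][v0:v1,u0:u1]).mean(0)
    print(k,"yellow shift px",(f(B)-f(A)).round(2))
E
```

```text
12.1667 [0.42132003 0.50836534 0.2231704 ] [-3.14124040e+00 -4.99901663e-05  3.13973380e+00] [ 0.26436133 -0.80829235 -0.32617891]
blue yellow shift px [ 0.16 -0.09]
green yellow shift px [-0.11  0.19]
red yellow shift px [-0.04 -0.09]
white yellow shift px [0.22 0.19]
```

View pics/l4.png

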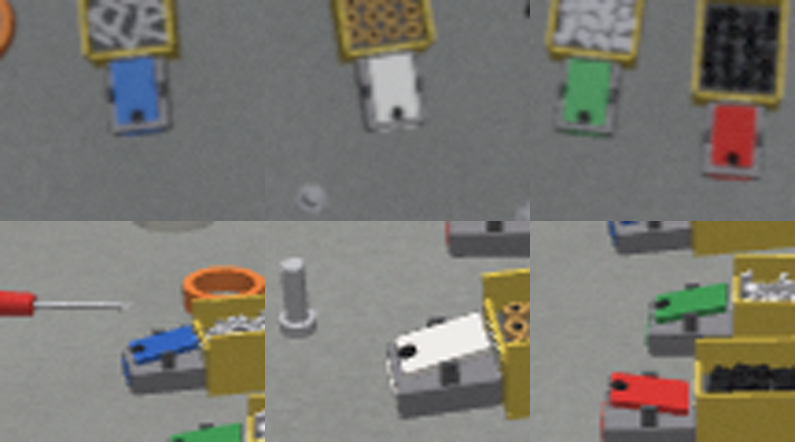

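Blue, white and green are all down at the dotted end, and red is still raised. The bins haven't shifted by more than about 0.3 px, under 1 mm. The arm is clear, so I'm handing in.

```bash
python3 -c "
from rig import hand_in;print(hand_in())"
```

```text
the job is handed in; nothing more can be done
None
```

I pressed the blue, then the white, then the green paddle down with the shut fingertips, moved the arm clear, and handed in at about 12 s of the 51 s allowed.

- **Presses:** each paddle came up solid at about z = 36 mm, where I pushed with 16–17 N straight down. The press also put up to 10 N sideways on the tool, but well under any limit.
- **Last pictures:** blue, white and green all sit front-down, and red is still raised.
- **Bins:** they moved no more than about 0.3 px in the top view, under 1 mm, which is within measurement noise.
- **Other bench items:** I did not measure these. Those visible in the last crops stood as before, and the tool travelled well above them.

No check failed or disagreed. I judged the full-down angle from the hard stop and the pictures, as no joint reading was available.

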